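# Unstack the delivered supplies into their trays

## Robot

A 7-joint arm with a two-finger parallel gripper is mounted at the origin on a cart in front of the work surface, level with it; the furniture and walls round the work are solid. World frame = base frame: x ahead of the robot, y to its left, z up, the work surface at z = 0. Lengths are in mm, angles in rad, forces in N, time in s.
With the tool pointing down it reaches from about 400 to 875 mm from the base axis. Payload 6.5 kg.
Tool frame: the origin (TCP) lies at the very end of the fingers, on their centre line; the grasp point (between the pads) lies 19 mm behind it; z points along the fingers, y is the line along which they close (so a half turn about z gives the same grasp; the last joint's range is limited). The gripper opens to 85 mm and grips with 20 to 120 N. Pads are 22 mm wide; open, the fingers measure 114 mm over their backs; the gripper's body (76 mm by 85 mm) begins 54 mm behind the grasp point. The pads swing forward as they close: fully open they stand 13 mm farther back than shut.
Start: joints at [1.17, 0.536, -0.004, 1.538, 0.003, 1.067, -0.071], TCP at [213.573, -613.903, 231.29] pointing down, gripper open.
Joint ranges: [-2.7, 2.7], [-0.37, 2.16], [-1.27, 1.26], [0.24, 2.4], [-1.31, 4.45], [0.19, 1.91], [-2.76, 2.76]. Speed limits (rad/s): [2.39, 2.39, 3.14, 3.14, 3.14, 3.14, 3.14].

## Interface

Orientations are given as a unit quaternion [x, y, z, w].
In Python, from cell import status, get_image, hand_in gives the robot as it stands.
- The arm moves only by the tool arm_command, never from a script. Its arguments are lists of equal length, an entry for each row: "angular": the turn, a rotation vector about the world's x, y, z in degrees, a list of three; "xyz": the shift along the world's x, y, z in mm, a list of three; "grip": the finger opening in mm, from 0 to 85.4. In form: {"angular": [[wx, wy, wz], ...], "xyz": [[tx, ty, tz], ...], "grip": [grip, ...]}. A call has 1 to 20 rows; each row shifts and turns the commanded pose from where the row before left it; what a row does not reach is not made up. A row lasts 1/10 s, in which the tool goes at most 50 mm and 8.59 degrees, less where a joint would pass 70% of its speed; a pose out of reach is approached as far as the arm can. A call is refused whole if a number of a shift passes 50 or a number of a turn 8.59, either way. A call with a gripper value outside its range is refused whole. The fingers move at their own pace and stop on an object; "squeeze" is the grip in N (left out, the last holds). Time passes only in rows, so rows that do not move let the fingers close. It gives the time, the measured TCP pose, the force, the opening and the grip force at its end, in the units of the state.
- status.read_state(): the state, without advancing time (a new reading comes with each control period).
- get_image(name): name is "side" or "top" or "wrist"; returns a dict with "pixels" (480x640x3 uint8, red, green, blue), "intrinsics" (3x3 intrinsics, pixels), "dist" ([k1, k2, p1, p2, k3] as OpenCV has them; the pictures are not rectified), "view" (4x4, takes a point from world to camera coordinates); the wrist camera has in their place "tool_from_camera" (4x4, takes a point from camera to tool coordinates, whose origin is the TCP and whose axes are the flange's). Camera axes: x right, y up, looking along -z (the intrinsics and any distortion apply to the point x, -y, -z); pixel columns grow to the right and rows downward; lengths in mm; the calibration is good to about 2 mm. A picture is of the moment at which its call begins: read the wrist's pose just before it. There is no depth.
- hand_in(): hands the job in; it is judged then, once.
The state is a dict: "time_s": time; "q": joint angles; "joint_velocities": joint speeds; "tau": joint torques, N m; "tool_pos": TCP position; "tcp_rot": TCP orientation; "wrist_force": force on the tool from outside, world axes, zero at the start; "moment": the same for the moment, N m; "gripper_width": finger opening in mm; "grasp_force": force on a finger pad.
Only numpy, scipy, OpenCV 4.12 (cv2) and the standard library are available. Lean on these libraries where they do the work, as an engineer would, in place of code of your own. Each camera call takes 0.05 s, during which the arm holds its last target. There are 200 camera calls.

## Task

Take the pile of supplies apart from the top down, one thing at a time, and set each down gently, upright and flat on the floor of the white tray made for its size: the dropper vial in the round tray, then the small dark carton in the small rectangular tray, then the grey slide case in the middle-sized tray, and last the white card box in the large tray. Tip nothing over, drop nothing, and leave the big jug bottle and the lidded specimen cup standing where they are.

Things in the scene. Friction and masses are not known exactly. Their poses are not given: they have to be found in the camera images.
- dropper_vial: Small amber dropper vial with a white cap, on top of the pile: round body of 26 mm diameter up to 42 mm, cap of 17 mm diameter, 58 mm tall in all. Origin: centre of its underside; z up along the vial. About 30 g.
- small_carton: Small dark blue closed carton, second from the top, under the vial: 41 mm (its x) by 56 mm (its y), 52 mm tall. Origin: centre of its underside (within 1 mm); z up. About 120 g.
- slide_case: Flat grey plastic slide case with a black seam, shut for good, third from the top, under the small carton: 50 mm (its x) by 72 mm (its y), 30 mm tall. Origin: centre of its underside; z up. About 90 g.
- card_box: White closed card box at the bottom of the pile, standing on the counter: 61 mm (its x) by 91 mm (its y), 65 mm tall. Origin: centre of its underside (within 1 mm); z up. About 200 g. The long sides of all three boxes in the pile lie nearly parallel; each is nearly centred on the one below.
- round_tray: Round shallow white tray with a grey floor inlay, 43 mm inner diameter, for the dropper vial. The tray is fixed to the counter; its floor is 4 mm above the counter and its rim 9 mm above it, walls 3 mm thick. Origin: centre of the underside, on the counter; z up.
- small_tray: Smallest rectangular white tray with a grey floor inlay, inside 56 mm (its x) by 71 mm (its y), for the small dark carton. The tray is fixed to the counter; its floor is 4 mm above the counter and its rim 9 mm above it, walls 3 mm thick. Origin: centre of the underside, on the counter; z up.
- medium_tray: Middle-sized rectangular white tray with a grey floor inlay, inside 65 mm (its x) by 87 mm (its y), for the grey slide case. The tray is fixed to the counter; its floor is 4 mm above the counter and its rim 9 mm above it, walls 3 mm thick. Origin: centre of the underside, on the counter; z up.
- large_tray: Largest rectangular white tray with a grey floor inlay, inside 76 mm (its x) by 106 mm (its y), for the white card box. The tray is fixed to the counter; its floor is 4 mm above the counter and its rim 9 mm above it, walls 3 mm thick. Origin: centre of the underside, on the counter; z up.
- jug_bottle: Big white bottle with a green band, 104 mm diameter, 220 mm tall, standing loose behind the work: to be left alone. Origin: centre of its underside; z up.
- specimen_cup: White lidded specimen cup, 49 mm diameter, 55 mm tall, standing loose at the back left: to be left alone. Origin: centre of its underside; z up.
Things that resemble listed ones, but are neither listed nor needed, are in the scene too. Leave any red look-alike of the small_carton alone.

How it is judged (in metres and radians):
On the way, in this order (a step that is already met when the one before it is completed fails the run):
1. the dropper vial stands in the round tray, released (horizontal distance between dropper_vial and round_tray below 0.013 m and z of dropper_vial in the frame of round_tray between 0.002 and 0.0065 m and angle between dropper_vial's own z axis and vertical below 0.1 rad and contact force between the fingers and dropper_vial below 0.05 N and linear speed of dropper_vial below 0.02 m/s), for 0.2 s.
2. the small dark carton stands in the small tray, released (horizontal distance between small_carton and small_tray below 0.013 m and z of small_carton in the frame of small_tray between 0.002 and 0.0065 m and angle between small_carton's own z axis and vertical below 0.1 rad and contact force between the fingers and small_carton below 0.05 N and linear speed of small_carton below 0.02 m/s), for 0.2 s.
3. the grey slide case stands in the middle tray, released (horizontal distance between slide_case and medium_tray below 0.013 m and z of slide_case in the frame of medium_tray between 0.002 and 0.0065 m and angle between slide_case's own z axis and vertical below 0.1 rad and contact force between the fingers and slide_case below 0.05 N and linear speed of slide_case below 0.02 m/s), for 0.2 s.
4. the white card box stands in the large tray, released (horizontal distance between card_box and large_tray below 0.013 m and z of card_box in the frame of large_tray between 0.002 and 0.0065 m and angle between card_box's own z axis and vertical below 0.1 rad and contact force between the fingers and card_box below 0.05 N and linear speed of card_box below 0.02 m/s), for 0.2 s.
At the end, for the whole second after the job is handed in: The vial is in the round tray, the small carton in the small tray, the slide case in the middle tray and the card box in the large tray; each within 13 mm of its tray's centre, standing on the tray's floor (underside 2 to 6.5 mm above the counter), upright within 0.1 rad, released and at rest (all of step 1 and all of step 2 and all of step 3 and all of step 4); the robot touches nothing.
It fails at once if one of the pile's things is tipped over (more than 0.6 rad) (angle between any of dropper_vial, small_carton, slide_case, card_box's own z axis and vertical above 0.6 rad).
It fails at once if one of the pile's things is dropped (falls free, faster than 0.7 m/s) ((linear speed of dropper_vial above 0.7 m/s and contact force between the fingers and dropper_vial below 0.05 N) or (linear speed of small_carton above 0.7 m/s and contact force between the fingers and small_carton below 0.05 N) or (linear speed of slide_case above 0.7 m/s and contact force between the fingers and slide_case below 0.05 N) or (linear speed of card_box above 0.7 m/s and contact force between the fingers and card_box below 0.05 N)).
It fails at once if the jug bottle or the specimen cup is moved more than 30 mm or tipped (distance of any of jug_bottle, specimen_cup from where it was at the start of the episode above 0.03 m or angle between any of jug_bottle, specimen_cup's own z axis and vertical above 0.3 rad).
It also fails if it takes over 115 s, if anything falls off the work surface, if the arm or the gripper's body presses on something with over 40 N, if the wrist force passes 120 N, or if a joint passes its speed limit or range.

## Working session

There is one attempt and no reset: what is moved stays moved. The work goes in short steps, Python scripts to look and compute and a tool call to move; the robot and the scene stay as the last step left them, time stands still between calls to the robot, and variables do not carry over. Pictures are saved under pics/ and viewed, at most 14 in all, crops included, and the job is handed in when it is done.

Besides the shell and the picture viewer there is one more tool, called as a command line: name --argument value ..., lists and objects as JSON in quotes. arm_command: Moves the arm, as the interface text tells. Its arguments: {"type":"object","properties":{"angular":{"type":"array"},"xyz":{"type":"array"},"grip":{"type":"array"},"squeeze":{"type":"number"}},"required":["angular","xyz","grip"]}

```bash
mkdir -p pics; ls
cat > h.py <<'E'
import numpy as np, cv2
from cell import status, get_image, hand_in
from scipy.spatial.transform import Rotation as R
def cam(name):
    s=status.read_state(); im=get_image(name)
    if name=="wrist":
        T=np.eye(4);T[:3,:3]=R.from_quat(s["tcp_rot"]).as_matrix();T[:3,3]=s["tool_pos"]
        wc=T@np.array(im["tool_from_camera"])
    else: wc=np.linalg.inv(np.array(im["view"]))
    im["wc"]=wc; im["K"]=np.array(im["intrinsics"],float); im["D"]=np.array(im["dist"],float)
    return im
def plane(im,uv,z):
    p=cv2.undistortPoints(np.array(uv,float).reshape(-1,1,2),im["K"],im["D"]).reshape(-1,2)
    d=np.c_[p[:,0],-p[:,1],-np.ones(len(p))]@im["wc"][:3,:3].T
    o=im["wc"][:3,3]; return o+d*((z-o[2])/d[:,2])[:,None]
def proj(im,P):
    c=np.c_[np.array(P,float).reshape(-1,3),np.ones(np.array(P).size//3)]@np.linalg.inv(im["wc"]).T
    c=c[:,:3]*[1,-1,-1]
    return cv2.projectPoints(c,np.zeros(3),np.zeros(3),im["K"],im["D"])[0].reshape(-1,2)
def save(im,n): cv2.imwrite(f"pics/{n}.png",cv2.cvtColor(im["pixels"],cv2.COLOR_RGB2BGR))
E
python3 - <<'E'
from h import *
for n in("top","side"):
    im=cam(n); save(im,n+"0"); print(n,im["wc"].round(2).tolist(),im["K"].tolist(),im["D"])
s=status.read_state();print(s)
E
```

```text
pics
top [[-0.01, 0.98, -0.19, 365.26], [-1.0, -0.01, 0.01, 30.77], [0.0, 0.19, 0.98, 1288.69], [0.0, 0.0, 0.0, 1.0]] [[580.5772264157149, 0.0, 311.80756468152526], [0.0, 580.5772264157149, 231.00427033551543], [0.0, 0.0, 1.0]] [0.0416071 0.        0.        0.        0.       ]
side [[0.96, 0.12, -0.25, 362.46], [-0.28, 0.41, -0.87, -816.63], [-0.0, 0.91, 0.42, 529.34], [0.0, 0.0, 0.0, 1.0]] [[453.91207483555604, 0.0, 318.32034392666327], [0.0, 453.91207483555604, 249.62655001677962], [0.0, 0.0, 1.0]] [-0.11507717  0.          0.          0.          0.        ]
{'time_s': 0.1, 'q': array([ 1.16980152,  0.53711218, -0.00440198,  1.53876654,  0.00259954,
        1.06732893, -0.07120306]), 'joint_velocities': array([-9.87765111e-04, -6.22803112e-05, -4.50703600e-04, -3.68125166e-03,
        4.20725533e-05, -1.21624917e-03,  9.52298553e-04]), 'tau': array([ 2.41281574e-03, -5.84569108e+01,  1.05124969e+00, -2.59779453e+01,
        1.24664220e-02,  4.62458585e-03,  3.28832334e-05]), 'tool_pos': array([ 213.34912073, -613.3775644 ,  230.48998295]), 'tcp_rot': array([ 9.86018346e-01,  1.66634851e-01, -2.01197103e-04, -7.79195554e-04]), 'wrist_force': array([-0.5501301 , -0.95444172,  0.79243109]), 'moment': array([0.02631797, 0.00970306, 0.00407545]), 'grasp_force': 0.0, 'gripper_width': 85.4804771356322}
```

View pics/top0.png

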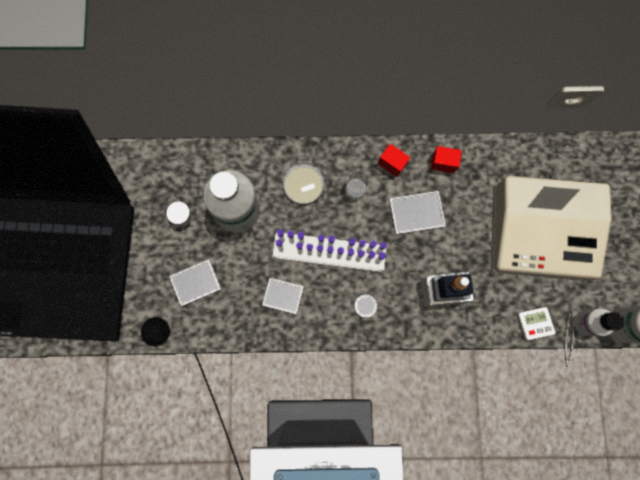

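View pics/side0.png

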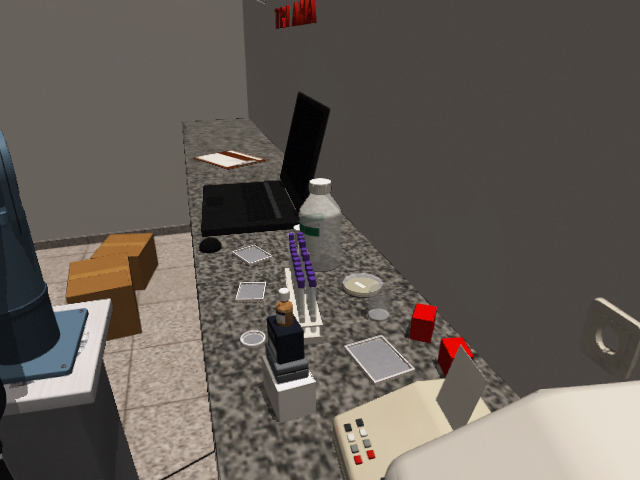

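The top view shows the round tray at (366,306), small at (283,296), medium at (195,282), large at (417,212), and the pile at (452,288), with the vial cap near (463,282). The side view shows the pile at (290,360), with the vial at (285,305). The red look-alikes and the tube rack stand behind.

Run:
```python
from h import *
im=cam("top"); g=cv2.cvtColor(im["pixels"],cv2.COLOR_RGB2HSV)
m=((g[...,2]>125)&(g[...,1]<45)).astype(np.uint8)*255
m=cv2.morphologyEx(m,cv2.MORPH_CLOSE,np.ones((3,3)))
cs,_=cv2.findContours(m,cv2.RETR_EXTERNAL,cv2.CHAIN_APPROX_NONE)
for n,c0 in dict(round=(366,306),small=(283,296),med=(195,282),large=(417,212),pile=(452,288)).items():
    best=[c for c in cs if cv2.pointPolygonTest(c,c0,True)>-12 and cv2.contourArea(c)>80]
    for c in best:
        P=plane(im,c.reshape(-1,2),9 if n!="pile" else 65)[:,:2].astype(np.float32)
        r=cv2.minAreaRect(P); print(n,np.round(r[0],1),np.round(r[1],1),round(r[2],1))
def xyz(u,v,z): return plane(im,[(u,v)],z)[0].round(0)
print("cap",xyz(463,282,205),"jug top",xyz(224,185,220),"rack ends",xyz(275,240,60),xyz(387,255,60),"edge",xyz(320,352,0),"instr",xyz(500,180,80),xyz(498,270,80))
print("obj600",xyz(600,320,100),xyz(537,324,10),"cup",xyz(178,212,55))
print("tcp proj",proj(im,[[213,-613,230]]))
w=cam("wrist");save(w,"w0");print(w["wc"].round(2))
cv2.imwrite("pics/topcrop.png",cv2.resize(cv2.cvtColor(im["pixels"],cv2.COLOR_RGB2BGR)[250:330,400:500],None,fx=6,fy=6,interpolation=cv2.INTER_CUBIC))
```

```text
round [441.5 -94.9] [55.8 51.5] 69.9
small [470.1  82.2] [ 96.  101.2] 64.6
med [508.1 281.2] [ 94.1 136.4] 25.3
large [ 655.8 -217.8] [139.7 133.5] 87.8
cap [ 472. -257.  205.] jug top [660. 190. 220.] rack ends [581. 102.  60.] [ 545. -137.   60.] edge [344.   9.   0.] instr [ 702. -383.   80.] [ 508. -364.   80.]
obj600 [ 403. -553.  100.] [ 398. -462.   10.] cup [647. 313.  55.]
tcp proj [[686.69065359 429.41384884]]
[[ 3.3000e-01  8.9000e-01  3.0000e-01  2.9124e+02]
 [-9.4000e-01  3.1000e-01  1.1000e-01 -5.8667e+02]
 [-0.0000e+00 -3.2000e-01  9.5000e-01  3.7424e+02]
 [ 0.0000e+00  0.0000e+00  0.0000e+00  1.0000e+00]]
```

View pics/topcrop.png

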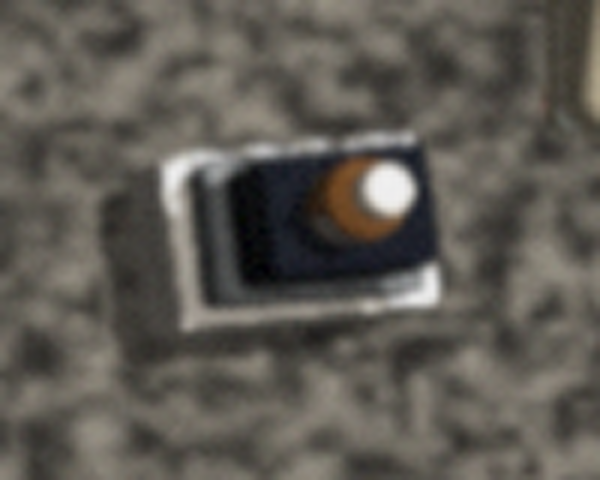

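arm_command --angular '[[0,0,0],[0,0,0],[0,0,0],[0,0,7.7],[0,0,7.7],[0,0,7.7],[0,0,7.7],[0,0,7.7],[0,0,7.7],[0,0,7.7],[0,0,7.7],[0,0,7.7],[0,0,7.5],[0,0,0],[0,0,0],[0,0,0],[0,0,0],[0,0,0]]' --xyz '[[0,0,40],[0,0,40],[0,0,40],[18,26,0],[18,26,0],[18,26,0],[18,26,0],[18,26,0],[18,26,0],[18,26,0],[18,26,0],[18,26,0],[19,26,0],[19,26,0],[19,26,0],[19,26,0],[19,26,0],[0,0,0]]' --grip '[85,85,85,85,85,85,85,85,85,85,85,85,85,85,85,85,85,85]'

```text
time_s: 2.0
tool_pos: [473.2, -244.9, 351.4]
tcp_rot: [0.666, 0.746, 0.001, -0.0]
wrist_force: [0.4, 0.4, 0.4]
gripper_width: 85.3
grasp_force: 0.0
```

```bash
cat > trays.py <<'E'
from h import *
def trays(im,cen,z=9,thr=None,win=45):
    out={}
    g=cv2.cvtColor(im["pixels"],cv2.COLOR_RGB2HSV)
    for n,c0 in cen.items():
        m=((g[...,2]>(thr or 150))&(g[...,1]<40)).astype(np.uint8)*255
        m=cv2.morphologyEx(m,cv2.MORPH_OPEN,np.ones((3,3)))
        k,l=cv2.connectedComponents(m)
        x,y=c0; lab=l[y,x]
        cs,_=cv2.findContours((l==lab).astype(np.uint8),cv2.RETR_EXTERNAL,cv2.CHAIN_APPROX_NONE)
        c=max(cs,key=cv2.contourArea)
        P=plane(im,c.reshape(-1,2),z)[:,:2].astype(np.float32); r=cv2.minAreaRect(P)
        out[n]=r; print(n,lab,np.round(r[0],1),np.round(r[1],1),round(r[2],1))
    return out
E
python3 - <<'E'
from trays import *
im=cam("top")
for n,c in dict(round=(366,306),small=(283,296),med=(195,282),large=(417,212)).items(): print(n,im["pixels"][c[1]-1:c[1]+2,c[0]].tolist(),im["pixels"][c[1],c[0]-40:c[0]+40:2].min(1).tolist() if 1 else 0)
for t in(140,155): trays(im,dict(round=(366,306),small=(283,296),med=(195,282),large=(417,212)),thr=t)
s=status.read_state();print(s["tool_pos"],s["time_s"])
w=cam("wrist");save(w,"w1")
E
```

```text
round [[193, 190, 193], [194, 192, 192], [193, 192, 193]] [84, 102, 115, 122, 119, 106, 90, 70, 71, 80, 103, 118, 116, 108, 151, 230, 203, 197, 196, 197, 192, 194, 190, 191, 217, 193, 101, 106, 96, 85, 86, 92, 87, 71, 56, 50, 53, 53, 46, 40]
small [[193, 191, 192], [196, 197, 194], [192, 191, 191]] [99, 104, 109, 110, 109, 103, 71, 81, 104, 116, 133, 207, 197, 194, 193, 193, 192, 194, 193, 193, 194, 194, 193, 193, 194, 201, 202, 199, 219, 135, 96, 104, 81, 84, 92, 83, 102, 120, 124, 104]
med [[185, 185, 186], [188, 187, 186], [189, 187, 187]] [77, 76, 96, 105, 105, 105, 119, 112, 147, 194, 183, 184, 184, 182, 181, 184, 183, 181, 186, 184, 186, 186, 186, 185, 188, 192, 191, 191, 189, 194, 200, 202, 88, 68, 89, 105, 116, 117, 122, 125]
large [[188, 188, 186], [188, 186, 187], [188, 185, 188]] [98, 101, 106, 91, 70, 65, 68, 102, 198, 186, 183, 186, 185, 183, 183, 186, 184, 185, 183, 184, 186, 186, 187, 185, 189, 188, 190, 188, 190, 190, 191, 188, 193, 139, 112, 112, 108, 97, 93, 99]
round 96 [443.7 -91. ] [47.4 49.8] 43.8
small 89 [469.8  87.1] [83.9 71.2] 74.4
med 77 [504.8 282.3] [ 85.6 102.1] 21.7
large 49 [ 648.3 -215.9] [ 91.8 119.1] 5.9
round 33 [443.1 -92.6] [46. 48.] 88.4
small 32 [467.5  89. ] [80.4 64.9] 74.5
med 29 [499.3 282.3] [74.4 95.6] 22.5
large 22 [ 651.4 -216.2] [ 85. 115.] 8.1
[ 471.65815506 -247.64827521  351.25430882] 2.05
```

View pics/w1.png

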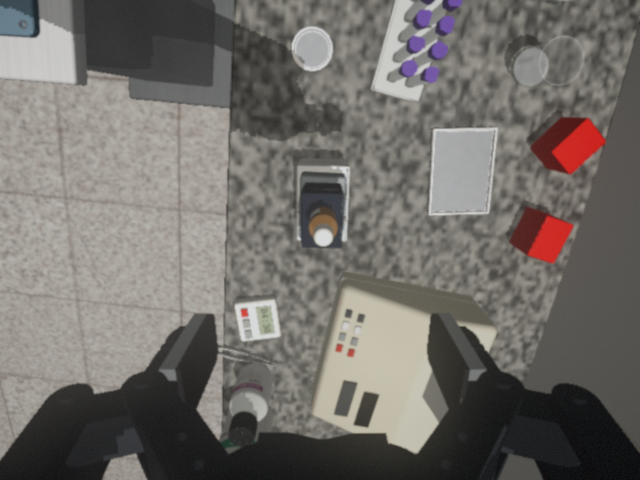

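The wrist view shows the vial cap at (323,237), the dark carton beneath it at (322,215), the round tray at (313,48) and the large tray at (464,171).

Run:
```python
from trays import *
def white(im,box,lo,z):
    x0,y0,x1,y1=box; p=im["pixels"][y0:y1,x0:x1]
    g=cv2.cvtColor(p,cv2.COLOR_RGB2HSV)
    m=((g[...,2]>lo)&(g[...,1]<40)); ys,xs=np.nonzero(m); return xs.mean()+x0,ys.mean()+y0,m.sum()
w=cam("wrist"); t=cam("top")
c=white(w,(308,226,338,250),170,205);print(c,plane(w,[c[:2]],205))
d=white(t,(455,275,472,290),170,205);print(d,plane(t,[d[:2]],205))
# triangulate
def ray(im,uv):
    a=plane(im,[uv],0)[0];o=im["wc"][:3,3];v=a-o;return o,v/np.linalg.norm(v)
def tri(r1,r2):
    A=np.zeros((3,3));b=np.zeros(3)
    for o,v in(r1,r2):
        M=np.eye(3)-np.outer(v,v);A+=M;b+=M@o
    return np.linalg.solve(A,b)
print("tri",tri(ray(w,c[:2]),ray(t,d[:2])))
trays(w,dict(round=(313,48),large=(464,171)),thr=150)
cv2.imwrite("pics/wcrop.png",cv2.resize(cv2.cvtColor(w["pixels"],cv2.COLOR_RGB2BGR)[155:255,280:370],None,fx=6,fy=6,interpolation=cv2.INTER_CUBIC))
```

```text
(np.float64(324.7276422764228), np.float64(234.91463414634146), np.int64(246)) [[ 473.42335428 -260.6822904   205.        ]]
(np.float64(464.31481481481484), np.float64(281.1296296296296), np.int64(54)) [[ 473.18512279 -259.24397846  205.        ]]
tri [ 472.61809202 -257.08390901  214.74702259]
round 4 [442.6 -93.3] [47.5 48.8] 30.4
large 15 [ 651.2 -217.3] [ 83.5 113.3] 7.8
```

View pics/wcrop.png

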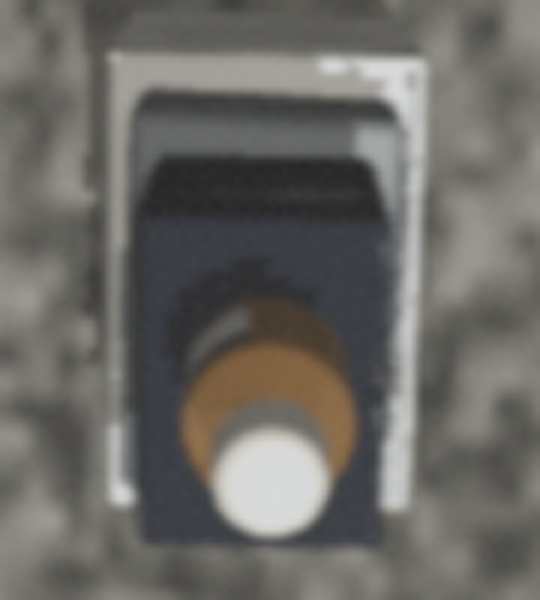

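The crop gives the carton's top face corners at about (302,191), (344,191), (343,246) and (303,246), and the vial cap centre at (325,235).

Run:
```python
from h import *
w=cam("wrist")
def f(pts,z): return plane(w,np.array(pts)/6+[280,155],z)[:,:2].round(1)
c=f([(135,215),(385,215),(380,545),(138,545)],147);print("carton",c.tolist(),c.mean(0))
for a,b in((0,1),(1,2),(2,3),(3,0)): d=c[b]-c[a];print(np.hypot(*d),np.degrees(np.arctan2(d[1],d[0])))
b=f([(110,55),(427,62),(408,512),(110,505)],65);print("box",b.tolist())
d=b[1]-b[0];print(np.hypot(*d),np.degrees(np.arctan2(d[1],d[0]))); print(b.mean(0))
k=f([(132,95),(405,100)],95);print("case",k.tolist())
```

```text
carton [[449.5, -239.9], [488.4, -235.9], [494.2, -290.4], [454.7, -294.5]] [ 471.7   -265.175]
39.105114754978004 5.870962585027936
54.807754925740184 -83.9253318275159
39.712214745591815 -174.07406417998195
54.84706008529536 95.44033203100551
box [[439.5, -226.6], [499.3, -221.7], [506.9, -311.4], [447.0, -316.2]]
60.00041666521993 4.684339624392315
[ 473.175 -268.975]
case [[445.4, -229.2], [493.5, -225.1]]
```

arm_command --angular '[[0,0,0],[0,0,0],[0,0,0],[0,0,0],[0,0,0],[0,0,0],[0,0,0],[0,0,0],[0,0,0],[0,0,0],[0,0,0],[0,0,0],[0,0,0],[0,0,0],[0,0,0],[0,0,0],[0,0,0]]' --xyz '[[2.4,-10,0],[0,0,-20],[0,0,-20],[0,0,-20],[0,0,-20],[0,0,-20],[0,0,-20],[0,0,-20],[0,0,-20],[0,0,-12],[0,0,-12],[0,0,-12],[0,0,0],[0,0,0],[0,0,0],[0,0,0],[0,0,0]]' --grip '[60,60,60,60,60,60,60,60,60,60,60,60,60,20,20,20,20]' --squeeze 25

```text
time_s: 3.95
tool_pos: [473.7, -260.1, 156.1]
tcp_rot: [0.669, 0.743, 0.0, 0.001]
wrist_force: [0.2, 0.2, 3.9]
gripper_width: 24.0
grasp_force: 25.1
```

arm_command --angular '[[0,0,0],[0,0,0],[0,0,0],[0,0,0],[0,0,0],[0,0,0],[0,0,0],[0,0,0],[0,0,0],[0,0,0],[0,0,0],[0,0,0],[0,0,0],[0,0,0],[0,0,0],[0,0,0],[0,0,0],[0,0,0]]' --xyz '[[0,0,5],[0,0,10],[0,0,15],[0,0,10],[-3,17,0],[-3,17,0],[-3,17,0],[-3,17,0],[-3,17,0],[-3,17,0],[-3,17,0],[-3,16,-20],[-3,16,-20],[-3,16,-20],[0,0,-20],[0,0,-20],[0,0,-20],[0,0,0]]' --grip '[20,20,20,20,20,20,20,20,20,20,20,20,20,20,20,20,20,20]'

```text
time_s: 5.75
tool_pos: [440.6, -91.4, 73.4]
tcp_rot: [0.669, 0.744, -0.001, -0.002]
wrist_force: [-0.6, -0.0, -1.0]
gripper_width: 24.1
grasp_force: 24.7
```

Run:
```python
from h import *
print(status.read_state()["tool_pos"],status.read_state()["wrist_force"])
w=cam("wrist");s=cam("side")
a=w["pixels"];b=s["pixels"][260:440,190:400]
b=cv2.resize(b,(420,360));o=np.zeros((480,800,3),np.uint8);o[:360,:380]=a[120:480,130:510];o[:360,380:]=b
w["pixels"]=o;save(w,"v2")
```

```text
[440.60383499 -91.37988493  73.39443286] [-0.63236822 -0.00682986 -0.9615352 ]
```

View pics/v2.png

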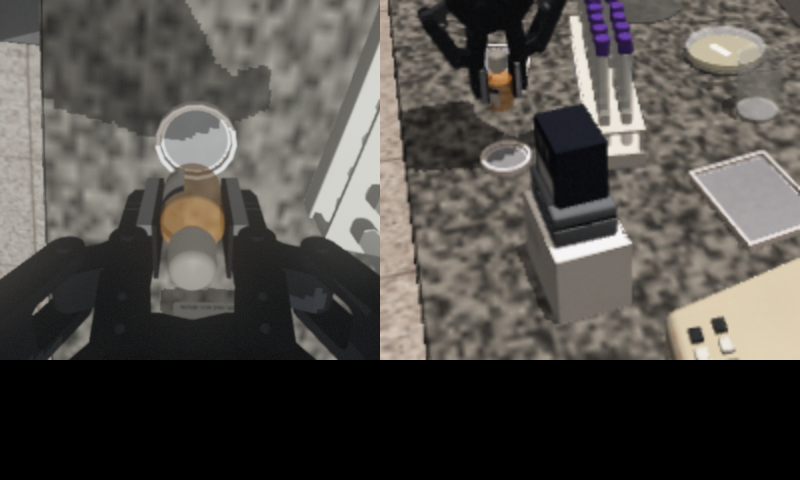

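The vial hangs upright between the pads, with its body at crop (192,220), that is pixel (322,340). The round tray is at crop (196,141), pixel (326,261), and the rest of the pile looks undisturbed.

Run:
```python
from trays import *
w=cam("wrist");trays(w,dict(round=(326,250)),thr=145)
print(plane(w,[(326,261)],9),plane(w,[(287,261),(366,261),(326,225)],9).tolist(),status.read_state()["tool_pos"])
# vial body bottom visible: cap centre at (193+130,265+120)
print(plane(w,[(323,386)],75.3-8+58))
```

```text
round 0 [ 450.6 -118.9] [513.9 339. ] 6.0
[[444.52127939 -93.75907927   9.        ]] [[421.1158487330698, -96.26127399537015, 9.0], [468.5362858436419, -91.20789535180695, 9.0], [442.048680682879, -71.2683431314553, 9.0]] [443.20986545 -92.29432027  75.95994109]
[[441.90771732 -88.56145112 125.3       ]]
```

arm_command --angular '[[0,0,0],[0,0,0],[0,0,0],[0,0,0],[0,0,0],[0,0,0],[0,0,0],[0,0,0],[0,0,0],[0,0,0]]' --xyz '[[1,-1,-15],[0,0,-15],[0,0,-15],[0,0,-8],[0,0,-4],[0,0,-2],[0,0,-1.5],[0,0,-1],[0,0,-1],[0,0,0]]' --grip '[20,20,20,20,20,20,20,20,20,20]'

```text
time_s: 6.9
tool_pos: [444.3, -94.0, 13.1]
tcp_rot: [0.669, 0.743, 0.0, 0.0]
wrist_force: [0.5, 1.0, 2.3]
gripper_width: 23.8
grasp_force: 25.0
```

arm_command --angular '[[0,0,0],[0,0,0],[0,0,0],[0,0,0],[0,0,0],[0,0,0],[0,0,0],[0,0,0],[0,0,0],[0,0,0],[0,0,0],[0,0,0],[0,0,0],[0,0,0],[0,0,0],[0,0,0],[0,0,0],[0,0,0]]' --xyz '[[0,0,-0.5],[0,0,0],[0,0,0],[0,0,0],[0,0,5],[0,0,15],[0,0,30],[0,0,30],[0,0,30],[0,0,30],[3,-19,30],[3,-19,30],[4,-19,30],[4,-19,0],[4,-19,0],[4,-19,0],[3,-19,0],[3,-19,0]]' --grip '[20,32,45,60,60,60,60,60,60,60,60,60,60,60,60,60,60,60]'

```text
time_s: 8.7
tool_pos: [471.8, -246.6, 242.4]
tcp_rot: [0.669, 0.743, -0.0, -0.0]
wrist_force: [0.3, -0.3, -1.2]
gripper_width: 59.9
grasp_force: 0.0
```

Run:
```python
from h import *
print(status.read_state()["tool_pos"],status.read_state()["time_s"])
w=cam("wrist");t=cam("top")
o=np.zeros((480,800,3),np.uint8);o[:,:400]=w["pixels"][:,120:520]
o[:400,400:]=cv2.resize(t["pixels"][250:330,340:420],(400,400),interpolation=cv2.INTER_CUBIC)
w["pixels"]=o;save(w,"v3")
```

```text
[ 471.80980184 -246.63031866  242.44977491] 8.7
```

View pics/v3.png

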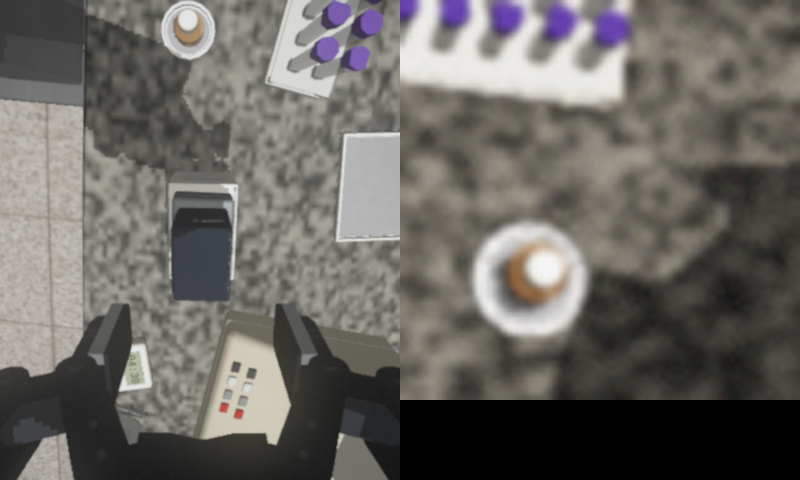

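The vial stands upright in the round tray at (188,30). The carton's top face runs from about (173,235) to (230,300) in the crop, that is pixel x + 120.

Run:
```python
from h import *
w=cam("wrist");g=cv2.cvtColor(w["pixels"],cv2.COLOR_RGB2HSV)
m=((g[...,0]>100)&(g[...,0]<130)&(g[...,1]>60)&(g[...,2]>35)).astype(np.uint8)
m[:170]=0;m[320:]=0;m[:,:270]=0;m[:,370:]=0
m=cv2.morphologyEx(m,cv2.MORPH_OPEN,np.ones((3,3)))
c=max(cv2.findContours(m,0,1)[0],key=cv2.contourArea)
r=cv2.minAreaRect(plane(w,c.reshape(-1,2),147)[:,:2].astype(np.float32));print(r,cv2.boundingRect(c))
```

```text
Traceback (most recent call last):
ValueError: max() iterable argument is empty
```

Run:
```python
from h import *
w=cam("wrist");p=w["pixels"].astype(int)
print([p[v,320].tolist() for v in(190,205,225,240,270,290)])
m=((p[...,2]-p[...,0]>5)&(p.max(2)<80)).astype(np.uint8)
m[:170]=0;m[320:]=0;m[:,:270]=0;m[:,370:]=0
m=cv2.morphologyEx(m,cv2.MORPH_OPEN,np.ones((3,3)))
for c in cv2.findContours(m,0,1)[0]:
  if cv2.contourArea(c)>300:
    r=cv2.minAreaRect(plane(w,c.reshape(-1,2),147)[:,:2].astype(np.float32));print(r,cv2.boundingRect(c))
```

```text
[[170, 168, 161], [107, 110, 109], [38, 41, 42], [61, 67, 76], [58, 64, 73], [63, 67, 77]]
((472.1080627441406, -262.8968505859375), (38.73583984375, 53.638668060302734), 4.309509754180908) (293, 227, 59, 73)
```

arm_command --angular '[[0,0,0],[0,0,0],[0,0,0],[0,0,0],[0,0,0],[0,0,0],[0,0,0],[0,0,0],[0,0,0],[0,0,0],[0,0,0],[0,0,0],[0,0,0],[0,0,0],[0,0,0]]' --xyz '[[0,-18,0],[0,0,-20],[0,0,-20],[0,0,-20],[0,0,-20],[0,0,-15],[0,0,-15],[0,0,-12],[0,0,-8],[0,0,-3],[0,0,0],[0,0,0],[0,0,0],[0,0,0],[0,0,0]]' --grip '[60,60,60,60,60,60,60,60,60,60,60,35,35,35,35]' --squeeze 40

```text
time_s: 10.4
tool_pos: [472.7, -264.1, 110.0]
tcp_rot: [0.669, 0.743, 0.0, 0.001]
wrist_force: [0.7, -1.4, 4.3]
gripper_width: 39.7
grasp_force: 40.8
```

arm_command --angular '[[0,0,0],[0,0,0],[0,0,0],[0,0,0],[0,0,0],[0,0,0],[0,0,0],[0,0,0],[0,0,0],[0,0,-2],[0,0,-2],[0,0,-2],[0,0,-2],[0,0,-2],[0,0,-2],[0,0,-2],[0,0,-2],[0,0,-2],[0,0,-2],[0,0,-1.6]]' --xyz '[[0,0,5],[0,0,10],[0,0,15],[0,0,20],[0,10,0],[0,20,0],[0,24,0],[0,24,0],[0,24,0],[0,24,0],[0,24,0],[0,24,0],[0,24,0],[0,24,0],[0,24,0],[0,24,0],[0,24,0],[-1,24,0],[-1,20,0],[-1,14,0]]' --grip '[35,35,35,35,35,35,35,35,35,35,35,35,35,35,35,35,35,35,35,35]'

```text
time_s: 12.4
tool_pos: [468.1, 90.3, 159.3]
tcp_rot: [0.796, 0.605, 0.0, -0.0]
wrist_force: [0.4, 0.1, -1.9]
gripper_width: 39.7
grasp_force: 40.2
```

Run:
```python
from h import *
s=status.read_state();print(s["tool_pos"],s["time_s"],s["gripper_width"],s["wrist_force"])
w=cam("wrist");save(w,"v4")
```

```text
[468.12506055  90.33267486 159.30399916] 12.4 39.71673025476354 [ 0.4456474   0.11213658 -1.85300703]
```

View pics/v4.png

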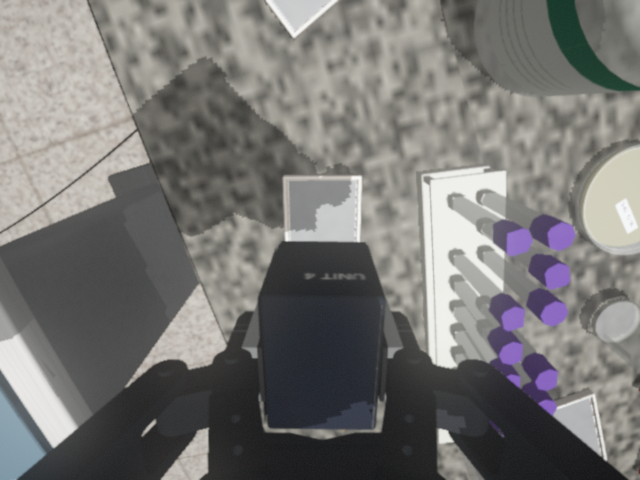

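The carton is held level at (320,340). The small tray's far rim edge is visible, with outer corners at (284,177) and (362,176), and it is nearly square to the gripper.

Run:
```python
from h import *
w=cam("wrist")
P=plane(w,[(284,177),(362,176)],9)[:,:2];d=P[1]-P[0];print(P,np.hypot(*d),np.degrees(np.arctan2(d[1],d[0])))
n=np.array([-d[1],d[0]])/np.hypot(*d);print("centre",P.mean(0)-n*38.5)
# carton top corners (z=carton top: tip+38)
s=status.read_state();print(s["tool_pos"],R.from_quat(s["tcp_rot"]).as_matrix()[:,1])
C=plane(w,[(264,293),(381,293),(375,429),(266,427)],s["tool_pos"][2]+38)[:,:2];print(C.tolist(),C.mean(0))
```

```text
[[448.10975194 134.64512614]
 [507.31611816 119.08231093]] 61.217603822609426 -14.72744492853629
centre [467.92541727  89.62859404]
[468.14661469  90.82749823 159.36562524] [ 9.64145944e-01 -2.65372245e-01 -4.12832762e-04]
[[457.6907508454334, 125.56527480998508], [493.06784102734093, 115.77543224122181], [479.13306105695466, 62.120194096957945], [440.9984021783211, 73.6561403265964]] [467.72251378  94.27926037]
```

arm_command --angular '[[0,0,0],[0,0,0],[0,0,0],[0,0,0],[0,0,0],[0,0,0],[0,0,0],[0,0,0],[0,0,0],[0,0,0],[0,0,0],[0,0,0],[0,0,0]]' --xyz '[[0,-2,-20],[0,0,-25],[0,0,-25],[0,0,-25],[0,0,-20],[0,0,-12],[0,0,-6],[0,0,-3],[0,0,-2],[0,0,-1],[0,0,-1],[0,0,-0.5],[0,0,0]]' --grip '[35,35,35,35,35,35,35,35,35,35,35,35,35]'

```text
time_s: 13.8
tool_pos: [469.1, 86.1, 19.0]
tcp_rot: [0.797, 0.605, 0.0, 0.0]
wrist_force: [-0.5, 1.1, 0.3]
gripper_width: 39.6
grasp_force: 40.4
```

arm_command --angular '[[0,0,0],[0,0,0],[0,0,0]]' --xyz '[[0,1,-0.4],[0,0,-0.4],[0,0,0]]' --grip '[35,35,35]'

```text
time_s: 14.1
tool_pos: [469.2, 86.1, 18.9]
tcp_rot: [0.797, 0.604, -0.0, 0.001]
wrist_force: [-3.1, -3.2, 13.0]
gripper_width: 39.7
grasp_force: 41.6
```

arm_command --angular '[[0,0,0],[0,0,0],[0,0,0],[0,0,0],[0,0,0],[0,0,0],[0,0,0],[0,0,0],[0,0,2],[0,0,2],[0,0,2],[0,0,2],[0,0,2],[0,0,2],[0,0,2],[0,0,2],[0,0,2],[0,0,2],[0,0,1.6],[0,0,0]]' --xyz '[[0,0,0.3],[0,0,0],[0,0,0],[0,0,5],[0,0,15],[0,0,35],[0,0,40],[0,0,45],[0,-28,5],[0,-28,5],[0,-28,5],[0,-28,5],[0,-28,5],[0,-28,5],[1,-28,0],[1,-28,0],[1,-28,0],[0,-28,0],[0,-28,0],[0,-26,0]]' --grip '[46,54,60,60,60,60,60,60,60,60,65,70,70,70,70,70,70,70,70,70]'

```text
time_s: 16.1
tool_pos: [471.7, -248.2, 188.5]
tcp_rot: [0.669, 0.743, -0.0, -0.0]
wrist_force: [0.5, -0.6, -0.3]
gripper_width: 70.0
grasp_force: 0.0
```

Run:
```python
from h import *
s=status.read_state();print(s["tool_pos"],s["time_s"],s["gripper_width"],s["wrist_force"])
w=cam("wrist");t=cam("top")
np.save("w5.npy",w["pixels"])
o=np.zeros((480,800,3),np.uint8);o[:,:400]=w["pixels"][:,120:520]
o[:400,400:]=cv2.resize(t["pixels"][250:330,250:330],(400,400),interpolation=cv2.INTER_CUBIC)
w["pixels"]=o;save(w,"v5")
```

```text
[ 471.65822889 -248.17058345  188.49823777] 16.1 69.98777915186432 [ 0.51347009 -0.55168471 -0.30115071]
```

View pics/v5.png

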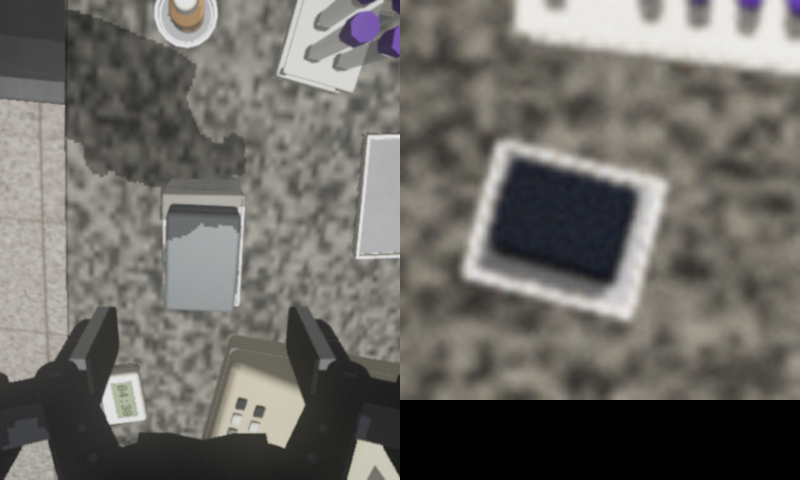

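The carton stands flat in the small tray. The case's top face spans crop (166,212) to (238,310), pixel x + 120, on the white box.

Run:
```python
from h import *
w=cam("wrist")
C=plane(w,np.array([(167,212),(240,213),(237,310),(165,308)])+[120,0],95)[:,:2]
print(C.round(1).tolist(),C.mean(0),[np.hypot(*(C[i]-C[i-1])).round(1) for i in range(4)],[np.degrees(np.arctan2(*(C[i]-C[i-1])[::-1])).round(1) for i in range(4)])
```

```text
[[445.7, -232.2], [493.1, -228.2], [500.4, -299.3], [449.1, -302.8]] [ 472.06437595 -265.60468426] [np.float64(70.6), np.float64(47.6), np.float64(71.5), np.float64(51.4)] [np.float64(92.8), np.float64(4.9), np.float64(-84.1), np.float64(-176.1)]
```

arm_command --angular '[[0,0,0],[0,0,0],[0,0,0],[0,0,0],[0,0,0],[0,0,0],[0,0,0],[0,0,0],[0,0,0],[0,0,0],[0,0,0],[0,0,0],[0,0,0],[0,0,0],[0,0,0]]' --xyz '[[0.8,-17,0],[0,0,-20],[0,0,-20],[0,0,-20],[0,0,-20],[0,0,-15],[0,0,-10],[0,0,-6],[0,0,-4],[0,0,-1.5],[0,0,0],[0,0,0],[0,0,0],[0,0,0],[0,0,0]]' --grip '[70,70,70,70,70,70,70,70,70,70,70,44,44,44,44]' --squeeze 40

```text
time_s: 17.75
tool_pos: [473.2, -264.1, 72.6]
tcp_rot: [0.669, 0.743, 0.0, 0.001]
wrist_force: [-1.8, 0.9, 5.4]
gripper_width: 49.3
grasp_force: 41.3
```

arm_command --angular '[[0,0,0],[0,0,0],[0,0,0],[0,0,0],[0,0,0],[0,0,0],[0,0,0],[0,0,0],[0,0,0],[0,0,0],[0,0,0],[0,0,0],[0,0,2],[0,0,2],[0,0,2],[0,0,2],[0,0,2],[0,0,2],[0,0,2],[0,0,2]]' --xyz '[[0,0,5],[0,0,10],[0,0,20],[0,0,30],[0,12,0],[0,24,0],[0,36,0],[0,38,0],[0,38,0],[0,38,0],[0,38,0],[0,38,0],[0,38,0],[3,38,0],[3,38,0],[4,38,0],[4,38,0],[4,36,0],[4,28,0],[4,19,0]]' --grip '[44,44,44,44,44,44,44,44,44,44,44,44,44,44,44,44,44,44,44,44]'

```text
time_s: 19.75
tool_pos: [497.8, 274.2, 137.0]
tcp_rot: [0.558, 0.83, 0.001, -0.0]
wrist_force: [-0.4, 0.5, 0.1]
gripper_width: 49.7
grasp_force: 41.2
```

Run:
```python
from h import *
s=status.read_state();print(s["tool_pos"],s["time_s"],s["gripper_width"],s["wrist_force"])
w=cam("wrist");t=cam("top");
o=np.zeros((480,800,3),np.uint8);o[:,:500]=w["pixels"][:,70:570]
o[:300,500:]=cv2.resize(t["pixels"][230:330,400:500],(300,300),interpolation=cv2.INTER_CUBIC)
w["pixels"]=o;save(w,"v6")
```

```text
[497.84050074 274.23148224 136.97279352] 19.75 49.741114724532075 [-0.36906677  0.50683526  0.05220691]
```

View pics/v6.png

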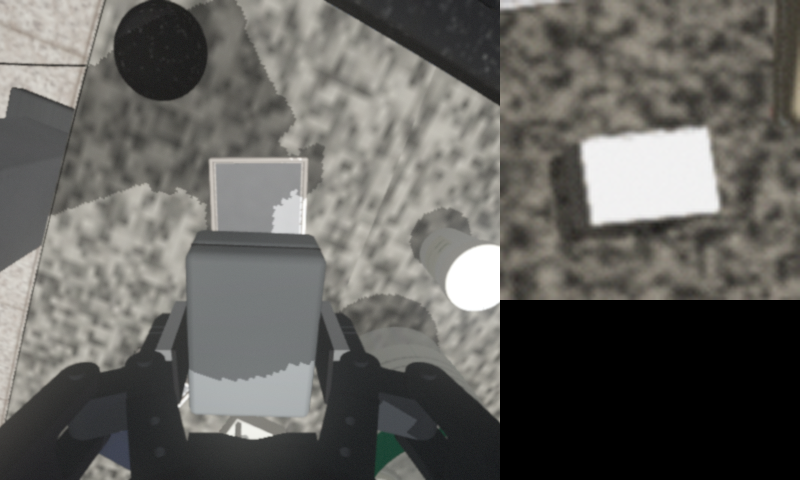

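The case is held level. The medium tray's far outer corners are at crop (209,158) and (308,158), pixel x + 70. In the top view the white box alone spans crop (580,140) to (720,213).

Run:
```python
from h import *
w=cam("wrist");s=status.read_state();t=cam("top")
P=plane(w,[(279,158),(378,158)],9)[:,:2];d=P[1]-P[0];print(P,np.hypot(*d),np.degrees(np.arctan2(d[1],d[0])))
n=np.array([-d[1],d[0]])/np.hypot(*d);print("centre",P.mean(0)-n*46.5,s["tool_pos"],s["time_s"])
y=R.from_quat(s["tcp_rot"]).as_matrix()[:,1];print(np.degrees(np.arctan2(y[1],y[0])))
C=plane(w,np.array([(190,246),(325,249),(310,415),(189,413)])+[70,0],s["tool_pos"][2]+23)[:,:2];print("case",C.mean(0))
q=np.array([(580,140),(708,127),(720,213),(590,226)],float);q[:,0]=400+(q[:,0]-500)/3;q[:,1]=230+q[:,1]/3
C=plane(t,q,65)[:,:2];print("box",C.round(1).tolist(),C.mean(0))
```

```text
[[448.98614403 312.07033555]
 [514.46167438 338.94449416]] 70.7761646019299 22.3154940357219
centre [499.38025414 282.48993604] [497.98944863 272.48558472 136.71075623] 19.9
22.102986225997164
case [496.68156257 277.44873437]
box [[497.5, -218.1], [505.6, -308.5], [445.3, -312.8], [437.4, -221.9]] [ 471.44763342 -265.32420396]
```

arm_command --angular '[[0,0,0],[0,0,0],[0,0,0],[0,0,0],[0,0,0],[0,0,0],[0,0,0],[0,0,0],[0,0,0],[0,0,0],[0,0,0]]' --xyz '[[1,10,-20],[0,0,-25],[0,0,-25],[0,0,-25],[0,0,-15],[0,0,-8],[0,0,-4],[0,0,-2],[0,0,-0.7],[0,0,0],[0,0,0]]' --grip '[44,44,44,44,44,44,44,44,44,44,44]'

```text
time_s: 21.05
tool_pos: [500.1, 281.3, 12.6]
tcp_rot: [0.559, 0.829, 0.0, 0.0]
wrist_force: [-0.1, 0.2, -0.7]
gripper_width: 49.2
grasp_force: 41.2
```

arm_command --angular '[[0,0,0],[0,0,0],[0,0,0],[0,0,0]]' --xyz '[[0,0,-0.5],[0,0,-0.5],[0,0,-0.3],[0,0,0]]' --grip '[44,44,44,44]'

```text
time_s: 21.45
tool_pos: [500.0, 281.2, 11.6]
tcp_rot: [0.559, 0.829, 0.0, 0.0]
wrist_force: [-2.3, -1.6, 7.1]
gripper_width: 49.8
grasp_force: 42.0
```

arm_command --angular '[[0,0,0],[0,0,0],[0,0,0],[0,0,0],[0,0,0],[0,0,0],[0,0,0],[0,0,-2],[0,0,-2],[0,0,-2],[0,0,-2],[0,0,-2],[0,0,-2],[0,0,-2],[0,0,-2],[0,0,-0.5],[0,0,0],[0,0,0],[0,0,0],[0,0,0]]' --xyz '[[0,0,0],[0,0,0],[0,0,5],[0,0,20],[0,0,40],[0,0,45],[-5,-30,30],[-5,-40,0],[-5,-40,0],[-5,-40,0],[-5,-40,0],[-4,-40,0],[0,-40,0],[0,-40,0],[0,-40,0],[0,-40,0],[0,-40,0],[0,-40,0],[0,-40,0],[0,-21,0]]' --grip '[55,62,62,62,62,62,62,62,75,85,85,85,85,85,85,85,85,85,85,85]'

```text
time_s: 23.45
tool_pos: [470.0, -254.0, 151.0]
tcp_rot: [0.674, 0.739, -0.001, 0.001]
wrist_force: [0.3, -0.3, 0.2]
gripper_width: 85.2
grasp_force: 0.0
```

Run:
```python
from h import *
s=status.read_state();print(s["tool_pos"],s["time_s"],s["gripper_width"],s["wrist_force"])
w=cam("wrist");t=cam("top");
o=np.zeros((480,800,3),np.uint8);o[:,:500]=w["pixels"][:,70:570]
o[:300,500:]=cv2.resize(t["pixels"][230:330,145:245],(300,300),interpolation=cv2.INTER_CUBIC)
w["pixels"]=o;save(w,"v7")
```

```text
[ 470.0327915  -254.03485445  151.04432651] 23.45 85.17615726947386 [ 0.27159648 -0.29128918  0.19742875]
```

View pics/v7.png

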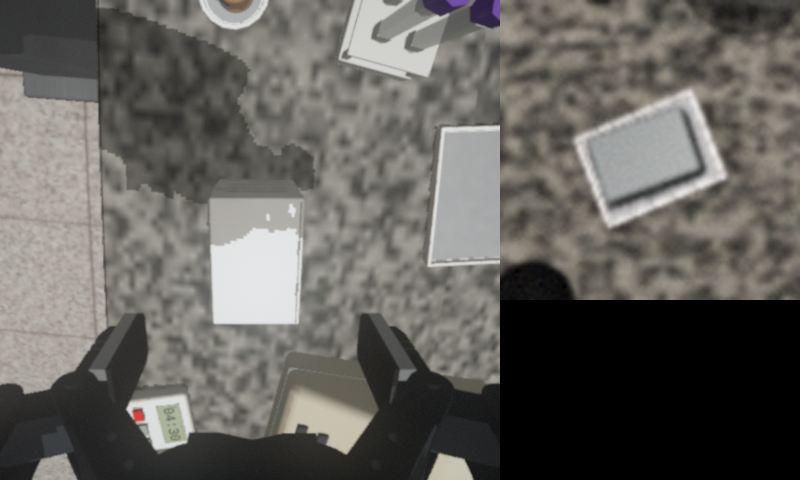

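The case is in the medium tray. The box's top face is at crop (210,198), (303,198), (299,323) and (214,323), and the large tray's left edge runs from (440,127) to (429,265); all are pixel x + 70.

Run:
```python
from trays import *
w=cam("wrist");s=status.read_state()
C=plane(w,np.array([(210,198),(303,198),(299,323),(214,323)])+[70,0],65)[:,:2]
print(C.round(1).tolist(),C.mean(0),[np.hypot(*(C[i]-C[i-1])).round(1) for i in range(4)],[np.degrees(np.arctan2(*(C[i]-C[i-1])[::-1])).round(1) for i in range(4)],s["tool_pos"])
trays(w,dict(large=(560,200)),thr=140)
```

```text
[[440.4, -224.2], [498.2, -219.0], [507.4, -307.8], [448.0, -313.1]] [ 473.52034028 -266.01388639] [np.float64(89.2), np.float64(58.0), np.float64(89.3), np.float64(59.7)] [np.float64(94.9), np.float64(5.2), np.float64(-84.0), np.float64(-174.9)] [ 470.40153469 -251.22366174  150.85648778]
large 40 [ 657.1 -218. ] [ 95.1 116.5] 8.1
```

arm_command --angular '[[0,0,0],[0,0,0],[0,0,0],[0,0,0],[0,0,0],[0,0,0],[0,0,0],[0,0,0],[0,0,0],[0,0,0],[0,0,0],[0,0,0],[0,0,0],[0,0,0]]' --xyz '[[2,-15.5,0],[0,0,-20],[0,0,-25],[0,0,-25],[0,0,-25],[0,0,-20],[0,0,-10],[0,0,-6],[0,0,0],[0,0,0],[0,0,0],[0,0,0],[0,0,0],[0,0,0]]' --grip '[85,85,85,85,85,85,85,85,85,55,55,55,55,55]' --squeeze 50

```text
time_s: 25.0
tool_pos: [473.7, -265.8, 20.9]
tcp_rot: [0.672, 0.74, 0.0, 0.001]
wrist_force: [0.1, 1.0, 7.3]
gripper_width: 59.4
grasp_force: 54.7
```

arm_command --angular '[[0,0,0],[0,0,0],[0,0,0],[0,0,0],[0,0,0],[0,0,0.5],[0,0,0.5],[0,0,0.5],[0,0,0.5],[0,0,0.5],[0,0,0],[0,0,0],[0,0,0],[0,0,0]]' --xyz '[[0,0,3],[0,0,7],[0,0,15],[0,0,20],[0,0,15],[10,3,0],[20,6,0],[24,6,0],[24,7,0],[24,7,0],[24,7,0],[24,6,0],[18,5,0],[10,2,0]]' --grip '[55,55,55,55,55,55,55,55,55,55,55,55,55,55]'

```text
time_s: 26.4
tool_pos: [652.6, -214.3, 79.2]
tcp_rot: [0.655, 0.755, 0.001, -0.0]
wrist_force: [-0.1, -1.0, -2.5]
gripper_width: 59.6
grasp_force: 54.4
```

Run:
```python
from h import *
s=status.read_state();print(s["tool_pos"],s["time_s"],s["gripper_width"],s["wrist_force"])
w=cam("wrist");save(w,"v8")
```

```text
[ 652.56212871 -214.3409789    79.16506532] 26.4 59.58229875695399 [-0.06909294 -1.00353134 -2.51813326]
```

View pics/v8.png

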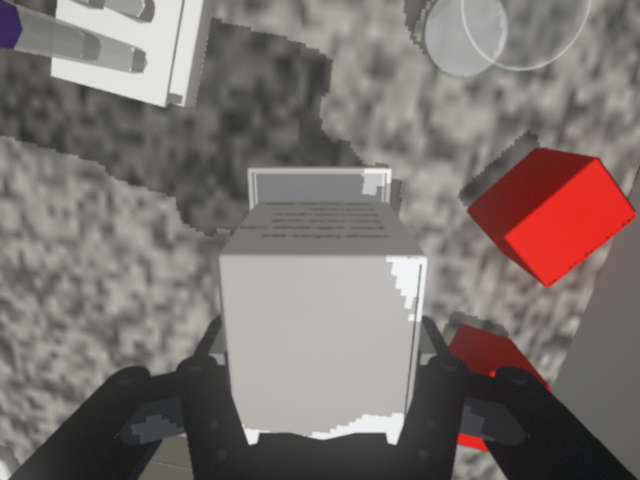

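The box is held level at (322,340). The large tray's far corners are at (249,169) and (391,169). One red block is near the right finger at (490,360) and the other is at (550,215).

Run:
```python
from h import *
w=cam("wrist");s=status.read_state();t=cam("top")
P=plane(w,[(249,169),(391,169)],9)[:,:2];d=P[1]-P[0];print(P,np.hypot(*d),np.degrees(np.arctan2(d[1],d[0])))
n=np.array([-d[1],d[0]])/np.hypot(*d);print("centre",P.mean(0)-n*56,s["tool_pos"])
y=R.from_quat(s["tcp_rot"]).as_matrix()[:,1];print(np.degrees(np.arctan2(y[1],y[0])))
C=plane(w,[(220,256),(427,257),(401,440),(238,440)],s["tool_pos"][2]+44.5)[:,:2];print("box",C.round(1).tolist(),C.mean(0))
p=t["pixels"].astype(int);m=((p[...,0]>110)&(p[...,1]<60)).astype(np.uint8)
for c in cv2.findContours(m,0,1)[0]:
  if cv2.contourArea(c)>100:
    for z in(0,50): Q=plane(t,c.reshape(-1,2),z);print(z,Q.min(0).round(),Q.max(0).round())
```

```text
[[ 604.41614064 -167.89838481]
 [ 684.29999283 -156.48712272]] 80.69477518633853 8.129598527214233
centre [ 652.2771752  -217.62999505] [ 651.89895122 -215.05403415   79.23718123]
8.07895273472331
box [[617.7, -174.6], [676.2, -166.6], [683.5, -234.9], [627.2, -242.9]] [ 651.13992814 -204.75680578]
0 [ 752. -202.    0.] [ 812. -138.    0.]
50 [ 737. -193.   50.] [ 795. -131.   50.]
```

arm_command --angular '[[0,0,0],[0,0,0],[0,0,0],[0,0,0],[0,0,0],[0,0,0],[0,0,0],[0,0,0]]' --xyz '[[0,-2,-10],[0,0,-20],[0,0,-15],[0,0,-6],[0,0,-2.5],[0,0,-1],[0,0,0],[0,0,0]]' --grip '[55,55,55,55,55,55,55,55]'

```text
time_s: 27.35
tool_pos: [651.3, -218.5, 26.0]
tcp_rot: [0.656, 0.755, 0.0, 0.001]
wrist_force: [0.3, -0.3, -2.2]
gripper_width: 59.5
grasp_force: 54.4
```

arm_command --angular '[[0,0,0],[0,0,0],[0,0,0],[0,0,0]]' --xyz '[[0,0,-0.7],[0,0,-0.6],[0,0,-0.5],[0,0,0]]' --grip '[55,55,55,55]'

```text
time_s: 27.75
tool_pos: [651.2, -218.4, 25.0]
tcp_rot: [0.656, 0.755, 0.0, 0.0]
wrist_force: [-3.5, 0.1, 7.9]
gripper_width: 59.2
grasp_force: 55.4
```

arm_command --angular '[[0,0,0],[0,0,0],[0,0,0],[0,0,0],[0,0,0],[0,0,0],[0,0,0],[0,0,0],[0,0,0],[0,0,0],[0,0,0],[0,0,0],[0,0,0],[0,0,0],[0,0,0],[0,0,0]]' --xyz '[[0,0,0],[0,0,0],[0,0,0],[0,0,5],[0,0,20],[0,0,35],[0,0,40],[0,0,40],[0,0,40],[-25,-10,0],[-25,-10,0],[-25,-10,0],[-25,-10,0],[-25,-10,0],[-25,-10,0],[0,0,0]]' --grip '[66,75,75,75,75,75,75,75,75,75,75,75,75,75,75,75]'

```text
time_s: 29.35
tool_pos: [497.4, -281.2, 204.9]
tcp_rot: [0.658, 0.753, -0.001, 0.0]
wrist_force: [0.2, -0.7, 0.3]
gripper_width: 74.8
grasp_force: 0.0
```

Run:
```python
from h import *
s=status.read_state();print(s["tool_pos"],s["time_s"],s["gripper_width"],s["wrist_force"])
t=cam("top");p=t["pixels"][150:340,140:480];t["pixels"]=cv2.resize(p,(800,447),interpolation=cv2.INTER_CUBIC);save(t,"v9")
```

```text
[ 497.41931124 -281.15070153  204.90465809] 29.35 74.83167009343971 [ 0.19106081 -0.65640483  0.3222636 ]
```

View pics/v9.png

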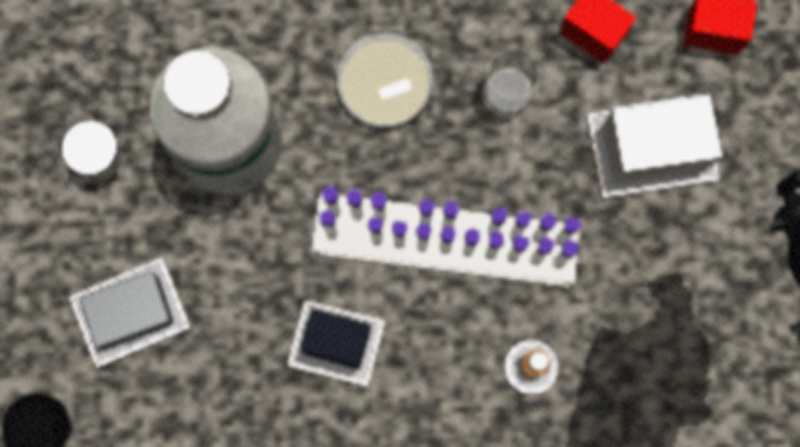

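All four things stand in their trays: the box at (665,132), the case at (125,310), the carton at (336,335) and the vial at (535,362). The jug and cup are unmoved. I'll check the centres numerically and hand in if they're within tolerance.

Run:
```python
from h import *
t=cam("top");k=800/340;ok=True
for n,q,z,c in(("box",[(612,108),(712,95),(720,157),(620,170)],69,(652,-217.6)),("case",[(78,306),(156,272),(170,320),(94,350)],34,(499.4,282.5)),("carton",[(313,305),(373,321),(361,368),(301,352)],56,(468,89.6)),("vial",[(538,360)],62,(443.5,-93.3))):
    C=plane(t,np.array(q)/k+[140,150],z)[:,:2].mean(0);e=np.hypot(*(C-c));ok&=e<10;print(n,C.round(1),e.round(1))
if ok: print(hand_in())
```

```text
box [ 649.2 -217.3] 2.8
case [495.  280.8] 4.7
carton [467.9  85.3] 4.3
vial [444.  -94.2] 1.0
the job is handed in; nothing more can be done
None
```

All four things stand upright in their trays, 1 to 5 mm from the tray centres by my last top-camera measurement, with the jug and specimen cup unmoved; the job is handed in, but no verdict came back.

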